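Weigh the part-used roll of twine on the hanging scale

TASK

Both rolls of butcher's twine sit on one spindle, with the full one on top. First move the full roll over to the empty spindle, right down on its seat; then slide the part-used roll off and weigh it: hang it by its core on the hook of the hanging scale, let go, and leave it hanging there until the hook and pointer have come to rest. Set it on the hook gently - never drag the hook down to its stop - and leave the other kitchen things where they are.

Things in the scene. Friction and masses are not known exactly. Their poses are not given: they have to be found in the camera images.
- full_roll: full roll of cream twine on a cardboard tube: rigid ring, outer diameter 66 mm, bore 34 mm, 26 mm high, about 90 g. At the start it lies flat on top of the part-used roll on the loaded spindle, its centre 39 mm above the loaded seat. Origin: the ring's centre, half-way up; z along the bore. Both faces are alike
- used_roll: part-used roll of the same twine, the one to weigh: rigid ring, outer diameter 56 mm, bore 34 mm, 26 mm high, 50 to 70 g. At the start it lies flat on the loaded spindle's seat under the full roll, its centre 13 mm above the seat. Origin: the ring's centre, half-way up; z along the bore. Both faces are alike
- loaded_seat (a point): centre of the hub's flat top on the spindle stand that carries both rolls at the start, 22 mm above the counter; z up. The stand is fixed: round wooden base 96 mm across, 10 mm thick; hub 44 mm across, up to 22 mm; upright steel post 18 mm in diameter with a rounded tip, its top 78 mm above the counter (56 mm above this seat)
- empty_seat (a point): centre of the hub's flat top on the other spindle stand, identical, fixed, empty; 22 mm above the counter; z up. Its post's top is 56 mm above this point. A roll lying home on it has its centre 13 mm above this point
- hook_seat (a point): top of the 6 mm steel wire in the flat bottom of the scale's hook, where a hung ring rests (its centre then 17 mm below). About 203 mm above the counter unloaded; moves down with the hook. Axes turn with the scale: z up, -x is the hook's open side (towards the robot). The wire lies in the x-z plane: flat from x = -11 to +11 mm; closed side straight up at x = +19 mm, over 63 mm, then back over x = 0
- hook_tip (a point): centre of the wire at the hook's free end, on its open side: 31 mm towards -x and 18.5 mm above hook_seat. From the flat bottom the wire rises to it sloping outwards, 40 degrees from vertical, so a roll whose bore is tilted 40 degrees threads onto it. Moves with the hook; axes as hook_seat
- scale_case (a point): centre of the scale's round case, fixed, 171 mm above the unloaded hook_seat; axes as hook_seat. Case axis along x, 128 mm in diameter, 44 mm deep. It hangs over the hook, so an upright gripper cannot reach there: come in under it tilted about 40 degrees, pointing to +x and down. The stand's 18 mm upright rod is 160 mm to +y; its 12 mm base plate spans y = 30 to 220, x = -85 to 85 mm
- hook (a joint): how far the scale's hook is drawn down, in m: 0 unloaded, stop at 0.06. Spring of 30 N/m: the part-used roll draws it down 15 to 22 mm; lightly damped, it bobs for about 2 s before it rests. The dial's pointer turns with it
- bowl: white ceramic bowl, 156 mm across, 62 mm high; leave alone. Origin: centre of its underside
- canister: stainless canister with a closed hinged lid, 100 mm across, 135 mm high; leave alone. Origin: centre of its underside
- mortar: wooden mortar with its pestle, 92 mm across, 115 mm high; leave alone. Origin: centre of its underside
- scoop: orange plastic scoop lying down, 165 mm long, 58 mm high; leave alone. Origin: under the joint of handle and cup; x along the cup
- salt_jar: glass jar with a steel cap, 56 mm across, 85 mm high; leave alone. Origin: centre of its underside
- spoon: wooden spoon lying flat, 200 mm long; leave alone. Origin: under its middle; x along it
- pepper_mill: dark wooden pepper mill, 58 mm across, 172 mm high; leave alone. Origin: centre of its underside
Things that resemble listed ones, but are neither listed nor needed, are in the scene too. Leave any blue or pink look-alike of the full_roll alone.

How it is judged:
By the outcome, as a careful person would: the job done as asked, in the order asked, and still so for the second after the job is handed in, with the robot touching nothing.
It also fails if it takes over 54 s, if anything falls off the work surface, if the arm or the gripper's body presses on something with over 40 N, if the wrist force passes 120 N, or if a joint passes its speed limit or range.

ROBOT

A 6-joint arm with a two-finger parallel gripper is mounted at the origin on the work surface. World frame = base frame: x ahead of the robot, y to its left, z up, the work surface at z = 0. Lengths are in m, angles in rad, forces in N, time in s.
With the tool pointing down it reaches from about 0.25 to 0.8 m from the base axis. Payload 3.9 kg.
Tool frame: the origin (TCP) lies at the very end of the fingers, on their centre line; the grasp point (between the pads) lies 19 mm behind it (env.pinch_z is the distance from the TCP to the grasp point, in m); x points along the fingers, y is the direction in which the jaws open and shut, and the axes are right-handed (so a half turn about x gives the same grasp; the last joint's range is limited). The gripper opens to 85 mm and grips with 20 to 120 N. Pads are 22 mm wide; open, the fingers measure 114 mm over their backs; the gripper's body (76 mm by 85 mm) begins 54 mm behind the grasp point. The pads swing forward as they close: fully open they stand 13 mm farther back than shut.
Start: joints at [1.146, 0.26, -0.138, 1.173, 0, 1.571], TCP at [0.216, 0.478, 0.231] pointing down, gripper open.
Joint ranges: [-2.78, 2.78], [-0.83, 1.72], [-1.28, 1.37], [-1.9, 2.12], [-1.57, 1.48], [-3.14, 3.14]. Speed limits (rad/s): [2.57, 2.57, 3.14, 3.14, 3.14, 3.14].

INTERFACE

Orientations are given as a 3x3 rotation matrix whose columns are the frame's x, y, z axes.
In Python, from bench import env, optics gives the robot as it stands.
- The arm moves only by the shell command python3 -m inch 'ROWS'. ROWS is JSON, a list of rows, each an object with "gripper": the opening, from 0 (shut) to 1 (fully open); "travel": the shift along the world's x, y, z in cm, a list of three; "yaw": the turn about the world's z in degrees. A call has 1 to 20 rows; each row is the pose to reach, as a shift and turn from the pose commanded when the call began; what a row does not reach only later rows make up. A row lasts 1/12 s, in which the tool goes at most 41.7 mm and 7.16 degrees, less where a joint would pass 70% of its speed; a pose out of reach is approached as far as the arm can. A call with a gripper value outside its range is refused whole. The fingers move at their own pace and stop on an object; the grip force is fixed at half the most. Time passes only in rows, so rows that repeat a pose let the fingers close. It gives the time, the measured TCP pose, the force and the opening at its end, in the units of the state.
- env.get_state(): the state, without advancing time (a new reading comes with each control period).
- optics.read_camera(name): name is "scene" or "top"; returns the picture (480x640x3 uint8, red, green, blue); there is no depth.
- optics.get_calibration(name): a dict with "K" (3x3 intrinsics, pixels), "position" and "rotation" of the camera in the world. Camera axes: x right, y down, z forward; pixel columns grow to the right and rows downward; lengths in m; the calibration is good to about 2 mm. A picture is of the moment at which its call begins. get_calibration takes no time and is no camera call.
- env.finish_job(): hands the job in, once; it reports no verdict.
The state is a dict: "clock": time; "joint_pos": joint angles; "joint_velocities": joint speeds; "joint_torque": joint torques, N m; "ee_pos": TCP position; "tool_rot": TCP orientation; "force": force on the tool from outside, world axes, zero at the start; "moment": the same for the moment, N m; "finger_gap": finger opening in m.
Only numpy, scipy, OpenCV 4.12 (cv2) and the standard library are available. Lean on these libraries where they do the work, as an engineer would, in place of code of your own. Each camera call takes 0.05 s, during which the arm holds its last target. There are 200 camera calls.

## Working session

There is one attempt and no reset: what is moved stays moved. The work goes in short steps, Python scripts to look and compute and a shell command to move; the robot and the scene stay as the last step left them, time stands still between calls to the robot, and variables do not carry over. Pictures are saved under pics/ and viewed, about 8 in all and at most 12, crops included, and the job is handed in when it is done.

```bash
mkdir -p pics; ls; cat > h.py <<'E'
from bench import env, optics
import numpy as np, cv2
def snap(n,f=None):
    im=optics.read_camera(n); im=np.array(im)
    if f: cv2.imwrite('pics/'+f,im[:,:,::-1])
    return im
def ray(n,px):
    c=optics.get_calibration(n); K=np.array(c['K']);R=np.array(c['rotation']);p=np.array(c['position'])
    d=R@np.linalg.solve(K,[px[0],px[1],1.]); return p,d/np.linalg.norm(d)
def onz(n,px,z):
    p,d=ray(n,px); return p+d*(z-p[2])/d[2]
def proj(n,X):
    c=optics.get_calibration(n); K=np.array(c['K']);R=np.array(c['rotation']);p=np.array(c['position'])
    q=K@(R.T@(np.array(X)-p)); return q[:2]/q[2]
def tri(pa,pb):
    p,d=ray('scene',pa);q,e=ray('top',pb)
    s=np.linalg.lstsq(np.c_[d,-e],q-p,rcond=None)[0]
    a=p+s[0]*d;b=q+s[1]*e
    return (a+b)/2,np.linalg.norm(a-b)
E
python3 - <<'E'
from h import *
snap('scene','s0.png');snap('top','t0.png')
for n in('scene','top'):
    print(optics.get_calibration(n))
s=env.get_state();print(s['clock'],s['ee_pos'],s['tool_rot'],s['finger_gap'],env.pinch_z)
E
```

```text
pics
{'K': array([[516.014958  ,   0.        , 322.41376112],
       [  0.        , 516.014958  , 235.62384068],
       [  0.        ,   0.        ,   1.        ]]), 'position': array([1.24442469, 0.09703915, 1.01097205]), 'rotation': array([[-0.25978646,  0.70737874, -0.65736315],
       [ 0.96553153,  0.17891078, -0.18904975],
       [-0.01612042, -0.68381741, -0.72947508]])}
{'K': array([[442.72632427,   0.        , 321.61037845],
       [  0.        , 442.72632427, 241.83081879],
       [  0.        ,   0.        ,   1.        ]]), 'position': array([ 0.45907321, -0.13213206,  1.27669203]), 'rotation': array([[ 0.02516118, -0.99552617,  0.09107445],
       [-0.99967459, -0.02467375,  0.00647409],
       [-0.00419798, -0.09120771, -0.99582304]])}
0.1 [0.21611557 0.47776536 0.23055671] [[-7.30318296e-04  4.12147640e-01  9.11116782e-01]
 [-1.61267873e-03  9.11115354e-01 -4.12148287e-01]
 [-9.99998433e-01 -1.77033809e-03 -7.42479098e-07]] 0.08576735029071303 0.0187
```

View pics/s0.png

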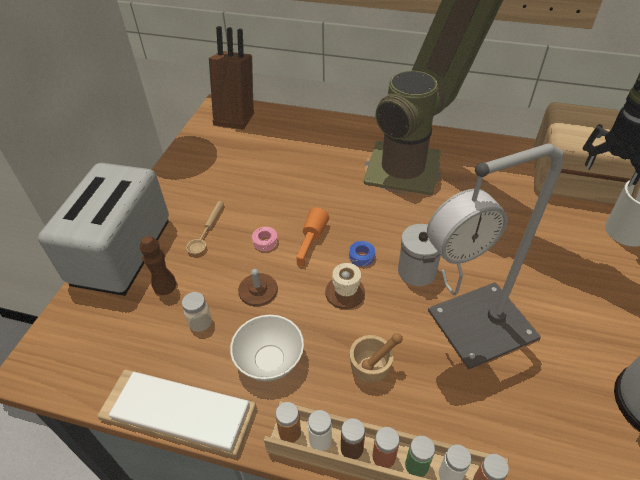

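View pics/t0.png

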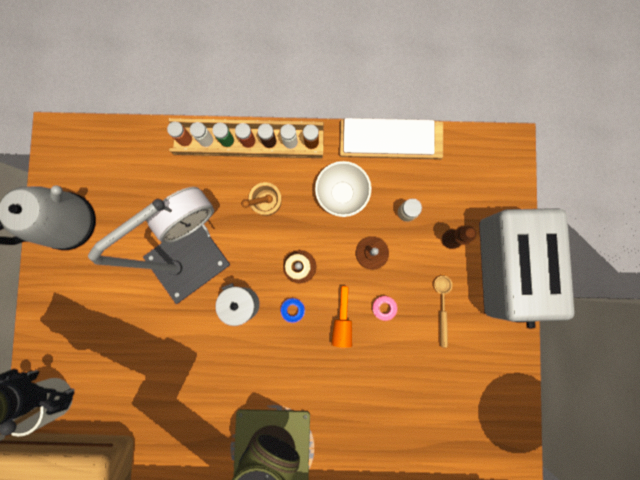

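The upright full roll on its stand is cream at scene (347,280) and top (298,267). The empty spindle is at scene (257,287) and top (373,252). The look-alikes, blue at scene (362,254) and pink at (265,239), are plain rings on the counter, so I'll leave them alone. Next I'll enlarge the stands and the scale.

```bash
python3 - <<'E'
from h import *
s=cv2.imread('pics/s0.png');t=cv2.imread('pics/t0.png')
a=cv2.resize(s[140:370,405:545],(365,600),interpolation=cv2.INTER_CUBIC)  # x2.607
b=cv2.resize(s[230:315,225:375],(430,244),interpolation=cv2.INTER_CUBIC) # x2.867
c=cv2.resize(t[180:305,85:240],(430,347),interpolation=cv2.INTER_CUBIC) # x2.774
im=np.zeros((600,795,3),np.uint8);im[:,:365]=a;im[:244,365:]=b;im[250:597,365:]=c
cv2.imwrite('pics/c1.png',im)
# stand bases: dark brown discs; tubes' tops
for n,px,z in(('top',(298,267),.074),('scene',(347,272),.074),('top',(372,252),.01),('scene',(258,289),.01)):print(n,onz(n,px,z))
hsv=cv2.cvtColor(t,cv2.COLOR_BGR2HSV);hs=cv2.cvtColor(s,cv2.COLOR_BGR2HSV)
for n,h in(('top',hsv),('scene',hs)):
    m=cv2.inRange(h,(10,40,150),(35,130,255));k,l,st,ce=cv2.connectedComponentsWithStats(m)
    for i in range(1,k):
        if st[i,4]>60:print(n,'cream',st[i],ce[i])
    m=cv2.inRange(h,(0,90,20),(14,255,100));k,l,st,ce=cv2.connectedComponentsWithStats(m)
    for i in range(1,k):
        if 150<st[i,4]<3000:print(n,'brown',st[i],ce[i])
E
```

```text
top [ 0.49889502 -0.06196968  0.074     ]
scene [ 0.49831831 -0.05995585  0.074     ]
top [ 0.54924359 -0.26899253  0.01      ]
scene [ 0.55248979 -0.26797492  0.01      ]
top cream [ 33 111 150   6 179] [106.43575419 112.89385475]
top cream [185 115 352  41 590] [381.7        130.71864407]
top cream [189 126  25  22 177] [204.53672316 139.05084746]
top cream [283 129  16  21 117] [292.60683761 142.11111111]
top cream [315 161  57  56 179] [342.44134078 189.88268156]
top cream [ 88 203  64  59  90] [116.03333333 229.65555556]
top cream [285 254  26  26 406] [297.23152709 266.16502463]
top cream [215 295  35  31  63] [225.95238095 315.55555556]
top cream [308 430   6  38 111] [310.79279279 447.32432432]
top brown [441 219  41  35 635] [460.2519685  234.23622047]
top brown [490 418  52  14 229] [521.68122271 423.4628821 ]
top brown [183 434  52  24 496] [211.61290323 443.0483871 ]
top brown [  0 438 113  10 395] [ 56.30632911 443.45063291]
top brown [493 441  38  11 170] [511.40588235 447.11176471]
scene cream [197  98  15  18  74] [204.24324324 105.28378378]
scene cream [181 111  28  
[... 1281 characters left out ...]
.43993232]
scene cream [411 384  31  17 122] [424.1557377 393.8442623]
scene cream [430 454  14  26 190] [436.6        464.13157895]
scene cream [465 463  14  17 139] [471.1942446  471.04316547]
scene brown [ 209   51   46   79 2705] [231.04584104  90.89907579]
scene brown [560 169  70  13 267] [594.70786517 175.1011236 ]
scene brown [ 140  236   38   70 1198] [158.22370618 269.78631052]
scene brown [108 282  37  21 218] [129.98165138 294.43577982]
scene brown [326 286  39  23 364] [349.21153846 299.43956044]
scene brown [  0 399 238  71 831] [114.35980746 432.77256318]
scene brown [279 425  22  17 257] [290.19455253 433.26848249]
scene brown [341 434  23  25 303] [351.44884488 448.67986799]
```

View pics/c1.png

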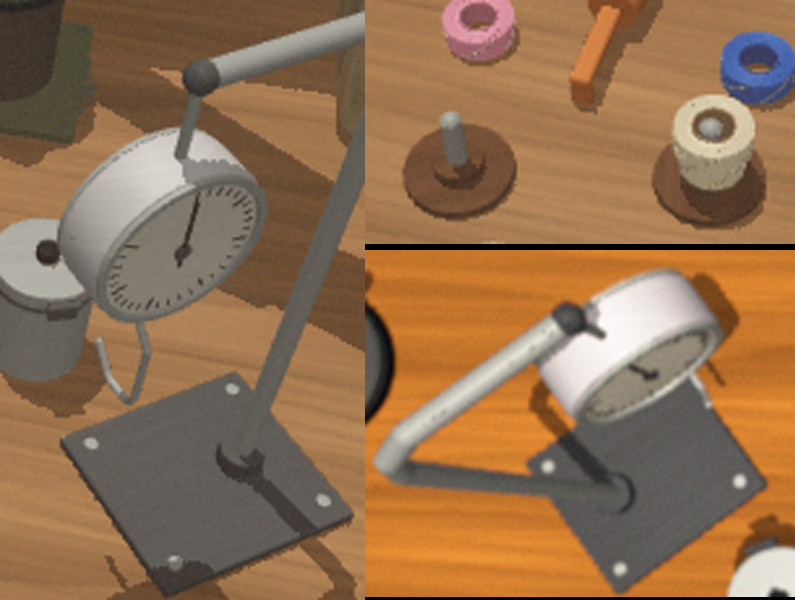

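```bash
python3 - <<'E'
from h import *
S=lambda u,v:(405+u/2.607,140+v/2.609)
T=lambda u,v:(85+(u-365)/2.774,180+(v-250)/2.776)
print('plate scene');
P=[onz('scene',S(*c),.012) for c in((62,437),(236,371),(352,515),(168,592))]
for p in P:print(p.round(4))
for i in range(4):
    d=P[(i+1)%4]-P[i];print(np.linalg.norm(d),np.degrees(np.arctan2(d[1],d[0])))
print('plate top');
for c in((765,485),(617,592),(527,462)):print(onz('top',T(*c),.012).round(4))
print('tip',tri(S(100,342),T(709,405)))
print('bottom z .2',onz('scene',S(130,398),.2))
print('case ctr front?',tri(S(183,257),T(655,377)))
# posts
Sb=lambda u,v:(225+(u-365)/2.867,230+v/2.87)
print('empty post',onz('scene',Sb(451,118),.076),'base',onz('scene',Sb(460,170),.01),'top cam',onz('top',(374,251),.076))
print('loaded post',onz('scene',Sb(711,127),.077),'roll top ctr',onz('scene',Sb(713,127),.074),onz('top',(297.5,266.7),.074))
E
```

```text
plate scene
[0.5056 0.1391 0.012 ]
[0.3908 0.2864 0.012 ]
[0.525  0.3876 0.012 ]
[0.6378 0.2418 0.012 ]
0.18672069564222216 127.9322953591684
0.1680160031074411 37.04365356949411
0.1843986676107045 -52.26953749506413
0.16734646365430453 -142.164462616182
plate top
[0.5027 0.1384 0.012 ]
[0.3897 0.285  0.012 ]
[0.5203 0.3854 0.012 ]
tip (array([0.56361555, 0.14683302, 0.21742745]), np.float64(0.0012380799403669753))
bottom z .2 [0.59687931 0.17574785 0.2       ]
case ctr front? (array([0.57233378, 0.17468693, 0.32608432]), np.float64(0.026625316635808884))
empty post [ 0.55047835 -0.26865557  0.076     ] base [ 0.55307707 -0.26741186  0.01      ] top cam [ 0.54740282 -0.26725084  0.076     ]
loaded post [ 0.50798733 -0.06087527  0.077     ] roll top ctr [ 0.50522131 -0.05981295  0.074     ] [ 0.49967425 -0.06058805  0.074     ]
```

The hook seat is at about (0.589, 0.167, 0.203) with its x axis at 37.7° yaw, and the tip measured (0.564, 0.147, 0.217), which agrees. Moves give no direct tilt, so I'll check in free air how the arm treats poses past its reach.

```bash
cat > st.py <<'E'
from h import *
s=env.get_state();R=np.array(s['tool_rot'])
print('t',round(s['clock'],2),'q',np.round(s['joint_pos'],3),'tcp',np.round(s['ee_pos'],4),'gap',round(s['finger_gap'],4),'F',np.round(s['force'],1))
x=R[:,0];y=R[:,1];print('tilt',round(np.degrees(np.arccos(-x[2])),1),'dir',round(np.degrees(np.arctan2(x[1],x[0])),1),'jaw az',round(np.degrees(np.arctan2(y[1],y[0])),1),'jaw z',round(y[2],3),'grasp pt',np.round(np.array(s['ee_pos'])-x*env.pinch_z,4))
E
python3 -m inch '[{"gripper":1,"travel":[0,0,4],"yaw":0},{"gripper":1,"travel":[0,0,70],"yaw":0},{"gripper":1,"travel":[0,0,70],"yaw":0},{"gripper":1,"travel":[0,0,70],"yaw":0},{"gripper":1,"travel":[0,0,70],"yaw":0},{"gripper":1,"travel":[0,0,70],"yaw":0},{"gripper":1,"travel":[0,0,70],"yaw":0},{"gripper":1,"travel":[0,0,70],"yaw":0},{"gripper":1,"travel":[0,0,70],"yaw":0},{"gripper":1,"travel":[0,0,70],"yaw":0},{"gripper":1,"travel":[0,0,70],"yaw":0},{"gripper":1,"travel":[0,0,70],"yaw":0},{"gripper":1,"travel":[0,0,70],"yaw":0},{"gripper":1,"travel":[0,0,70],"yaw":0},{"gripper":1,"travel":[0,0,70],"yaw":0},{"gripper":1,"travel":[0,0,70],"yaw":0}]'; python3 st.py
```

```text
clock: 1.43
ee_pos: [0.1903, 0.4207, 0.5854]
tool_rot: [[0.015, 0.412, 0.911], [0.034, 0.91, -0.412], [-0.999, 0.037, 0.0]]
force: [0.5, 0.1, 0.3]
finger_gap: 0.0855
t 1.43 q [ 1.146  0.279  0.862  2.116 -0.     1.571] tcp [0.1903 0.4207 0.5854] gap 0.0855 F [0.5 0.1 0.3]
tilt 2.1 dir 65.6 jaw az 65.7 jaw z 0.037 grasp pt [0.19   0.4201 0.6041]
```

```bash
python3 -m inch '[{"gripper":1,"travel":[0,0,30],"yaw":0},{"gripper":1,"travel":[0,0,30],"yaw":0},{"gripper":1,"travel":[0,0,30],"yaw":0},{"gripper":1,"travel":[0,0,30],"yaw":0},{"gripper":1,"travel":[0,0,30],"yaw":0},{"gripper":1,"travel":[0,0,30],"yaw":0}]'; python3 st.py; python3 -m inch '[{"gripper":1,"travel":[0,0,-4],"yaw":0},{"gripper":1,"travel":[0,0,-8],"yaw":0}]'; python3 st.py
```

```text
clock: 1.93
ee_pos: [0.1766, 0.3905, 0.6079]
tool_rot: [[0.032, 0.411, 0.911], [0.071, 0.908, -0.412], [-0.997, 0.078, 0.0]]
force: [-0.9, 0.1, -0.5]
finger_gap: 0.085
t 1.93 q [ 1.146  0.206  0.83   2.116 -0.     1.571] tcp [0.1766 0.3905 0.6079] gap 0.085 F [-0.9  0.1 -0.5]
tilt 4.5 dir 65.6 jaw az 65.7 jaw z 0.078 grasp pt [0.176  0.3892 0.6266]
clock: 2.1
ee_pos: [0.1779, 0.3933, 0.5386]
tool_rot: [[0.036, 0.411, 0.911], [0.079, 0.908, -0.412], [-0.996, 0.087, 0.0]]
force: [0.8, 1.8, 0.8]
finger_gap: 0.0856
t 2.1 q [ 1.146  0.097  0.466  1.852 -0.     1.571] tcp [0.1779 0.3933 0.5386] gap 0.0856 F [0.8 1.8 0.8]
tilt 5.0 dir 65.7 jaw az 65.7 jaw z 0.087 grasp pt [0.1772 0.3918 0.5572]
```

Tilt gained past the reach limit persists, always outward and radial, so I can use that later to tilt the used roll about 40°. First I'll move the full roll.

```bash
python3 -m inch '[{"gripper":1,"travel":[32.4,-45.2,-35],"yaw":17},{"gripper":1,"travel":[32.4,-45.2,-35],"yaw":17},{"gripper":1,"travel":[32.4,-45.2,-35],"yaw":17},{"gripper":1,"travel":[32.4,-45.2,-35],"yaw":17},{"gripper":1,"travel":[32.4,-45.2,-35],"yaw":17},{"gripper":1,"travel":[32.4,-45.2,-35],"yaw":17},{"gripper":1,"travel":[32.4,-45.2,-35],"yaw":17},{"gripper":1,"travel":[32.4,-45.2,-35],"yaw":17},{"gripper":1,"travel":[32.4,-45.2,-35],"yaw":17},{"gripper":1,"travel":[32.4,-45.2,-35],"yaw":17},{"gripper":1,"travel":[32.4,-45.2,-35],"yaw":17},{"gripper":1,"travel":[32.4,-45.2,-35],"yaw":17},{"gripper":1,"travel":[32.4,-45.2,-35],"yaw":17},{"gripper":1,"travel":[32.4,-45.2,-35],"yaw":17},{"gripper":1,"travel":[32.4,-45.2,-35],"yaw":17},{"gripper":1,"travel":[32.4,-45.2,-35],"yaw":17},{"gripper":1,"travel":[32.4,-45.2,-35],"yaw":17},{"gripper":1,"travel":[32.4,-45.2,-35],"yaw":17}]'; python3 st.py
python3 - <<'E'
from h import *
s=snap('scene');t=snap('top')
a=cv2.resize(s[130:330,260:440],(396,440),interpolation=cv2.INTER_CUBIC)
b=cv2.resize(t[180:340,225:369],(396,440),interpolation=cv2.INTER_CUBIC)
cv2.imwrite('pics/c2.png',np.hstack([a,b])[:,:,::-1])
E
```

```text
clock: 3.6
ee_pos: [0.5002, -0.0619, 0.1844]
tool_rot: [[0.005, 0.131, 0.991], [0.078, 0.988, -0.131], [-0.997, 0.078, -0.005]]
force: [-0.2, -0.2, 0.2]
finger_gap: 0.0854
t 3.6 q [-0.172  0.255 -0.273  1.05   0.078 -0.042] tcp [ 0.5002 -0.0619  0.1844] gap 0.0854 F [-0.2 -0.2  0.2]
tilt 4.5 dir 86.2 jaw az 82.5 jaw z 0.078 grasp pt [ 0.5001 -0.0634  0.2031]
```

View pics/c2.png

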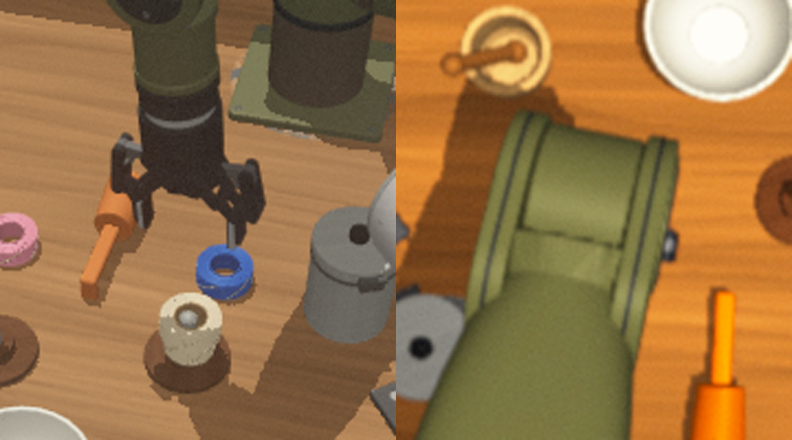

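The left half shows the open gripper above the cream roll, whose top ring is at crop (190,315); the arm hides it in the top view. I'll descend and grip.

```bash
python3 -m inch '[{"gripper":1,"travel":[0.2,0.3,-4],"yaw":0},{"gripper":1,"travel":[0.2,0.3,-8],"yaw":0},{"gripper":1,"travel":[0.2,0.3,-11],"yaw":0},{"gripper":1,"travel":[0.2,0.3,-13],"yaw":0},{"gripper":1,"travel":[0.2,0.3,-14.2],"yaw":0},{"gripper":1,"travel":[0.2,0.3,-14.2],"yaw":0},{"gripper":0,"travel":[0.2,0.3,-14.2],"yaw":0},{"gripper":0,"travel":[0.2,0.3,-14.2],"yaw":0},{"gripper":0,"travel":[0.2,0.3,-14.2],"yaw":0},{"gripper":0,"travel":[0.2,0.3,-14.2],"yaw":0},{"gripper":0,"travel":[0.2,0.3,-14.2],"yaw":0}]'; python3 st.py
```

```text
clock: 4.62
ee_pos: [0.5041, -0.0573, 0.0476]
tool_rot: [[0.013, 0.126, 0.992], [0.077, 0.989, -0.127], [-0.997, 0.078, 0.003]]
force: [-2.5, 0.9, 5.0]
finger_gap: 0.0637
t 4.62 q [-0.163  0.383 -0.489  0.698  0.078 -0.035] tcp [ 0.5041 -0.0573  0.0476] gap 0.0637 F [-2.5  0.9  5. ]
tilt 4.5 dir 80.2 jaw az 82.7 jaw z 0.078 grasp pt [ 0.5039 -0.0587  0.0662]
```

```bash
python3 -m inch '[{"gripper":0,"travel":[0,0,2],"yaw":0},{"gripper":0,"travel":[0,0,5],"yaw":0},{"gripper":0,"travel":[0,0,8],"yaw":0},{"gripper":0,"travel":[1,-4,8],"yaw":0},{"gripper":0,"travel":[2,-8,8],"yaw":0},{"gripper":0,"travel":[3,-12,8],"yaw":0},{"gripper":0,"travel":[3.8,-16,8],"yaw":0},{"gripper":0,"travel":[4.4,-19,8],"yaw":0},{"gripper":0,"travel":[4.6,-20.7,8],"yaw":0},{"gripper":0,"travel":[4.6,-20.7,8],"yaw":0},{"gripper":0,"travel":[4.6,-20.7,8],"yaw":0}]'; python3 st.py
python3 - <<'E'
from h import *
s=snap('scene');t=snap('top')
a=cv2.resize(s[190:330,190:380],(760,560),interpolation=cv2.INTER_CUBIC)
cv2.imwrite('pics/c3.png',a[:,:,::-1])
E
```

```text
clock: 5.53
ee_pos: [0.5496, -0.2657, 0.1263]
tool_rot: [[0.012, 0.129, 0.992], [0.076, 0.989, -0.129], [-0.997, 0.077, 0.002]]
force: [0.2, 0.2, -0.3]
finger_gap: 0.064
t 5.53 q [-0.489  0.481 -0.082  1.034  0.073 -0.36 ] tcp [ 0.5496 -0.2657  0.1263] gap 0.064 F [ 0.2  0.2 -0.3]
tilt 4.4 dir 81.0 jaw az 82.6 jaw z 0.077 grasp pt [ 0.5493 -0.2671  0.145 ]
```

View pics/c3.png

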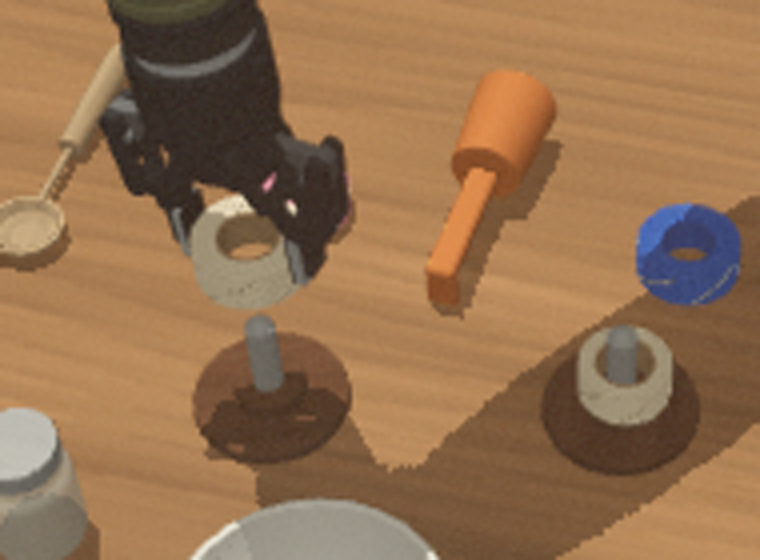

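```bash
python3 - <<'E'
from h import *
f=lambda u,v:(190+u/4,190+v/4)
print('empty post',onz('scene',f(260,324),.076),'empty base',onz('scene',f(272,397),.01))
print('full ctr',onz('scene',f(248,237),.152),onz('scene',f(250,252),.139))
print('used top',onz('scene',f(625,363),.048),'loaded post',onz('scene',f(622,335),.076),'base',onz('scene',f(621,408),.01))
E
```

```text
empty post [ 0.55014941 -0.26876775  0.076     ] empty base [ 0.55320646 -0.26771483  0.01      ]
full ctr [ 0.54921661 -0.26723148  0.152     ] [ 0.54906555 -0.26768941  0.139     ]
used top [ 0.50392774 -0.05996152  0.048     ] loaded post [ 0.50585508 -0.06179939  0.076     ] base [ 0.50873875 -0.06061675  0.01      ]
```

```bash
python3 -m inch '[{"gripper":0,"travel":[0.2,-0.1,-1.5],"yaw":0},{"gripper":0,"travel":[0.2,-0.1,-3.5],"yaw":0},{"gripper":0,"travel":[0.2,-0.1,-5.5],"yaw":0},{"gripper":0,"travel":[0.2,-0.1,-7],"yaw":0},{"gripper":0,"travel":[0.2,-0.1,-7.7],"yaw":0},{"gripper":0,"travel":[0.2,-0.1,-7.7],"yaw":0}]'; python3 st.py
```

```text
clock: 6.13
ee_pos: [0.5495, -0.2637, 0.0466]
tool_rot: [[0.007, 0.126, 0.992], [0.079, 0.989, -0.126], [-0.997, 0.079, -0.003]]
force: [-0.3, 0.3, -1.0]
finger_gap: 0.064
t 6.13 q [-0.486  0.55  -0.188  0.864  0.073 -0.36 ] tcp [ 0.5495 -0.2637  0.0466] gap 0.064 F [-0.3  0.3 -1. ]
tilt 4.5 dir 85.3 jaw az 82.7 jaw z 0.079 grasp pt [ 0.5494 -0.2652  0.0652]
```

```bash
python3 -m inch '[{"gripper":1,"travel":[0,0,-0.1],"yaw":0},{"gripper":1,"travel":[0,0,-0.1],"yaw":0},{"gripper":1,"travel":[0,0,-0.1],"yaw":0},{"gripper":1,"travel":[0,0,-0.1],"yaw":0},{"gripper":1,"travel":[0,0,-0.1],"yaw":0},{"gripper":1,"travel":[0,0,3],"yaw":0},{"gripper":1,"travel":[0,0,7],"yaw":0},{"gripper":1,"travel":[-0.8,4,11],"yaw":0},{"gripper":1,"travel":[-1.7,8,12],"yaw":0},{"gripper":1,"travel":[-2.7,12,12],"yaw":0},{"gripper":1,"travel":[-3.6,16,12],"yaw":0},{"gripper":1,"travel":[-4.5,20.7,12],"yaw":0},{"gripper":1,"travel":[-4.5,20.7,12],"yaw":0},{"gripper":1,"travel":[-4.5,20.7,12],"yaw":0}]'; python3 st.py
python3 - <<'E'
from h import *
s=snap('scene')
a=cv2.resize(s[190:330,190:380],(760,560),interpolation=cv2.INTER_CUBIC)
cv2.imwrite('pics/c4.png',a[:,:,::-1])
E
```

```text
clock: 7.3
ee_pos: [0.5044, -0.0552, 0.1686]
tool_rot: [[0.009, 0.123, 0.992], [0.078, 0.989, -0.123], [-0.997, 0.079, -0.0]]
force: [0.5, 0.0, 1.5]
finger_gap: 0.0854
t 7.3 q [-0.159  0.268 -0.299  1.007  0.079 -0.035] tcp [ 0.5044 -0.0552  0.1686] gap 0.0854 F [0.5 0.  1.5]
tilt 4.5 dir 83.3 jaw az 82.9 jaw z 0.079 grasp pt [ 0.5042 -0.0566  0.1873]
```

View pics/c4.png

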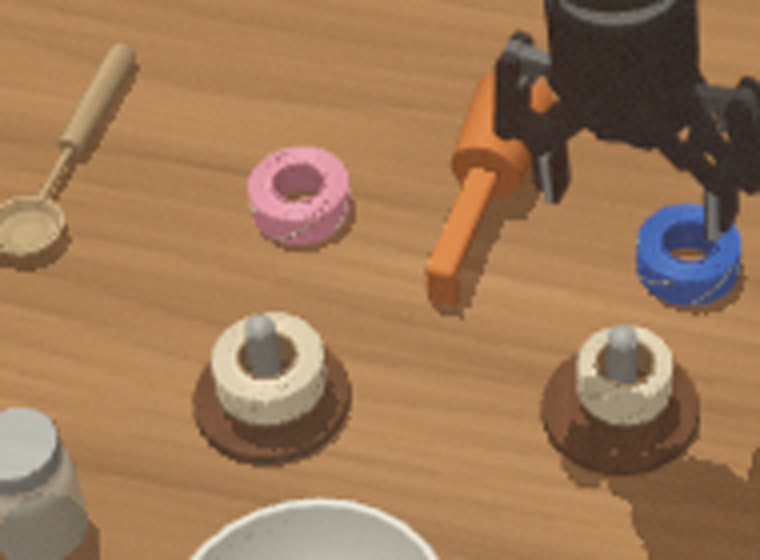

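The full roll lies flat and home on the formerly empty spindle (crop (268,365)). The used roll is alone on the other (crop (625,372)). Now I'll grip it.

```bash
python3 -m inch '[{"gripper":1,"travel":[0,-0.3,-4],"yaw":0},{"gripper":1,"travel":[0,-0.3,-8],"yaw":0},{"gripper":1,"travel":[0,-0.3,-11.5],"yaw":0},{"gripper":1,"travel":[0,-0.3,-13.5],"yaw":0},{"gripper":1,"travel":[0,-0.3,-14.5],"yaw":0},{"gripper":1,"travel":[0,-0.3,-14.5],"yaw":0},{"gripper":0,"travel":[0,-0.3,-14.5],"yaw":0},{"gripper":0,"travel":[0,-0.3,-14.5],"yaw":0},{"gripper":0,"travel":[0,-0.3,-14.5],"yaw":0},{"gripper":0,"travel":[0,-0.3,-14.5],"yaw":0},{"gripper":0,"travel":[0,-0.3,-14.5],"yaw":0},{"gripper":0,"travel":[0,-0.3,-14.5],"yaw":0}]'; python3 st.py;  python3 -m inch '[{"gripper":0,"travel":[0,0,3],"yaw":0},{"gripper":0,"travel":[0,0,7],"yaw":0},{"gripper":0,"travel":[0,0,11],"yaw":0},{"gripper":0,"travel":[0,0,15],"yaw":0},{"gripper":0,"travel":[0,0,19],"yaw":0},{"gripper":0,"travel":[0,0,23],"yaw":0}]'; python3 st.py
```

```text
clock: 8.35
ee_pos: [0.508, -0.0624, 0.0255]
tool_rot: [[0.015, 0.127, 0.992], [0.076, 0.989, -0.128], [-0.997, 0.077, 0.005]]
force: [-1.0, 0.1, 6.6]
finger_gap: 0.0542
t 8.35 q [-0.17   0.416 -0.506  0.646  0.077 -0.042] tcp [ 0.508  -0.0624  0.0255] gap 0.0542 F [-1.   0.1  6.6]
tilt 4.4 dir 79.1 jaw az 82.7 jaw z 0.077 grasp pt [ 0.5077 -0.0638  0.0441]
clock: 8.85
ee_pos: [0.5059, -0.0618, 0.2568]
tool_rot: [[0.013, 0.127, 0.992], [0.076, 0.989, -0.128], [-0.997, 0.077, 0.003]]
force: [2.1, -0.1, -0.7]
finger_gap: 0.054
t 8.85 q [-0.17   0.223 -0.124  1.224  0.077 -0.042] tcp [ 0.5059 -0.0618  0.2568] gap 0.054 F [ 2.1 -0.1 -0.7]
tilt 4.4 dir 80.2 jaw az 82.7 jaw z 0.077 grasp pt [ 0.5056 -0.0632  0.2755]
```

```bash
python3 -m inch '[{"gripper":0,"travel":[3,0,4],"yaw":0},{"gripper":0,"travel":[6,0,8],"yaw":0},{"gripper":0,"travel":[70,-8,10],"yaw":0},{"gripper":0,"travel":[70,-8,10],"yaw":0},{"gripper":0,"travel":[70,-8,10],"yaw":0},{"gripper":0,"travel":[70,-8,10],"yaw":0},{"gripper":0,"travel":[70,-8,10],"yaw":0},{"gripper":0,"travel":[70,-8,10],"yaw":0},{"gripper":0,"travel":[70,-8,10],"yaw":0},{"gripper":0,"travel":[70,-8,10],"yaw":0},{"gripper":0,"travel":[70,-8,10],"yaw":0},{"gripper":0,"travel":[70,-8,10],"yaw":0},{"gripper":0,"travel":[70,-8,10],"yaw":0},{"gripper":0,"travel":[70,-8,10],"yaw":0}]'; python3 st.py
```

```text
clock: 10.02
ee_pos: [0.8122, -0.0929, 0.3035]
tool_rot: [[0.048, 0.127, 0.991], [0.072, 0.989, -0.13], [-0.996, 0.078, 0.038]]
force: [0.4, 0.4, 0.3]
finger_gap: 0.0537
t 10.02 q [-0.145  0.97   1.365  1.929  0.078 -0.014] tcp [ 0.8122 -0.0929  0.3035] gap 0.0537 F [0.4 0.4 0.3]
tilt 5.0 dir 56.3 jaw az 82.7 jaw z 0.078 grasp pt [ 0.8113 -0.0942  0.3221]
```

```bash
python3 -m inch '[{"gripper":0,"travel":[60,-7,0],"yaw":0},{"gripper":0,"travel":[60,-7,0],"yaw":0},{"gripper":0,"travel":[60,-7,0],"yaw":0},{"gripper":0,"travel":[60,-7,0],"yaw":0},{"gripper":0,"travel":[60,-7,0],"yaw":0},{"gripper":0,"travel":[60,-7,0],"yaw":0},{"gripper":0,"travel":[60,-7,0],"yaw":0},{"gripper":0,"travel":[60,-7,0],"yaw":0},{"gripper":0,"travel":[60,-7,0],"yaw":0},{"gripper":0,"travel":[60,-7,0],"yaw":0}]'; python3 st.py
```

```text
clock: 10.85
ee_pos: [0.9019, -0.0955, 0.1775]
tool_rot: [[0.091, 0.127, 0.988], [0.067, 0.989, -0.134], [-0.994, 0.079, 0.081]]
force: [-0.2, -0.5, -0.2]
finger_gap: 0.0534
t 10.85 q [-1.330e-01  1.121e+00  1.364e+00  1.733e+00  7.900e-02  1.000e-03] tcp [ 0.9019 -0.0955  0.1775] gap 0.0534 F [-0.2 -0.5 -0.2]
tilt 6.5 dir 36.5 jaw az 82.7 jaw z 0.079 grasp pt [ 0.9002 -0.0967  0.1961]
```

```bash
python3 -m inch '[{"gripper":0,"travel":[60,-7,30],"yaw":0},{"gripper":0,"travel":[60,-7,30],"yaw":0},{"gripper":0,"travel":[60,-7,30],"yaw":0},{"gripper":0,"travel":[60,-7,30],"yaw":0},{"gripper":0,"travel":[60,-7,30],"yaw":0},{"gripper":0,"travel":[60,-7,30],"yaw":0},{"gripper":0,"travel":[60,-7,30],"yaw":0},{"gripper":0,"travel":[60,-7,30],"yaw":0},{"gripper":0,"travel":[60,-7,30],"yaw":0},{"gripper":0,"travel":[60,-7,30],"yaw":0},{"gripper":0,"travel":[60,-7,30],"yaw":0},{"gripper":0,"travel":[60,-7,30],"yaw":0}]'; python3 st.py
```

```text
clock: 11.85
ee_pos: [0.9182, -0.09, 0.1913]
tool_rot: [[0.137, 0.127, 0.982], [0.062, 0.989, -0.137], [-0.989, 0.08, 0.128]]
force: [0.4, -0.2, -0.1]
finger_gap: 0.0534
t 11.85 q [-0.125  1.108  1.364  1.698  0.079  0.013] tcp [ 0.9182 -0.09    0.1913] gap 0.0534 F [ 0.4 -0.2 -0.1]
tilt 8.7 dir 24.3 jaw az 82.7 jaw z 0.08 grasp pt [ 0.9157 -0.0912  0.2098]
```

```bash
for i in 1 2; do python3 -m inch '[{"gripper":0,"travel":[60,-7,30],"yaw":0},{"gripper":0,"travel":[60,-7,30],"yaw":0},{"gripper":0,"travel":[60,-7,30],"yaw":0}]' >/dev/null; python3 st.py; done;  python3 -m inch '[{"gripper":0,"travel":[80,-9,0],"yaw":0},{"gripper":0,"travel":[80,-9,0],"yaw":0},{"gripper":0,"travel":[80,-9,0],"yaw":0}]' >/dev/null; python3 st.py
```

```text
t 12.1 q [-0.123  1.1    1.365  1.658  0.079  0.019] tcp [ 0.9361 -0.0904  0.2015] gap 0.0535 F [-0.1  0.6 -0.7]
tilt 11.1 dir 17.0 jaw az 82.7 jaw z 0.081 grasp pt [ 0.9326 -0.0915  0.2198]
t 12.35 q [-0.121  1.095  1.365  1.617  0.079  0.024] tcp [ 0.9538 -0.0909  0.2103] gap 0.0539 F [0.  0.  0.1]
tilt 13.6 dir 12.6 jaw az 82.7 jaw z 0.082 grasp pt [ 0.9495 -0.0919  0.2285]
t 12.6 q [-0.119  1.144  1.364  1.523  0.079  0.03 ] tcp [ 0.992  -0.0936  0.1721] gap 0.0536 F [-0.4 -0.4 -1.1]
tilt 16.0 dir 9.7 jaw az 82.7 jaw z 0.084 grasp pt [ 0.9869 -0.0944  0.1901]
```

Each call adds about 2.5° however long it is, so short calls are efficient. I'll keep going to about 40°.

```bash

python3 -m inch '[{"gripper":0,"travel":[60,-7,40],"yaw":0},{"gripper":0,"travel":[60,-7,40],"yaw":0}]' >/dev/null; python3 st.py
python3 -m inch '[{"gripper":0,"travel":[60,-7,40],"yaw":0},{"gripper":0,"travel":[60,-7,40],"yaw":0}]' >/dev/null
python3 -m inch '[{"gripper":0,"travel":[60,-7,40],"yaw":0},{"gripper":0,"travel":[60,-7,40],"yaw":0}]' >/dev/null
python3 -m inch '[{"gripper":0,"travel":[60,-7,40],"yaw":0},{"gripper":0,"travel":[60,-7,40],"yaw":0}]' >/dev/null
python3 -m inch '[{"gripper":0,"travel":[60,-7,40],"yaw":0},{"gripper":0,"travel":[60,-7,40],"yaw":0}]' >/dev/null;python3 st.py
```

```text
t 12.77 q [-0.118  1.129  1.363  1.496  0.078  0.034] tcp [ 1.0038 -0.0942  0.1892] gap 0.0537 F [ 1.   0.3 -0.6]
tilt 18.2 dir 7.7 jaw az 82.7 jaw z 0.085 grasp pt [ 0.998  -0.095   0.2069]
t 13.43 q [-0.116  1.076  1.365  1.37   0.077  0.05 ] tcp [ 1.0549 -0.0977  0.267 ] gap 0.0532 F [ 0.3  1.2 -0. ]
tilt 28.4 dir 2.7 jaw az 82.9 jaw z 0.091 grasp pt [ 1.046  -0.0981  0.2835]
```

```bash

python3 -m inch '[{"gripper":0,"travel":[60,-7,40],"yaw":0},{"gripper":0,"travel":[60,-7,40],"yaw":0}]' >/dev/null
python3 -m inch '[{"gripper":0,"travel":[60,-7,40],"yaw":0},{"gripper":0,"travel":[60,-7,40],"yaw":0}]' >/dev/null
python3 -m inch '[{"gripper":0,"travel":[60,-7,40],"yaw":0},{"gripper":0,"travel":[60,-7,40],"yaw":0}]' >/dev/null
python3 -m inch '[{"gripper":0,"travel":[60,-7,40],"yaw":0},{"gripper":0,"travel":[60,-7,40],"yaw":0}]' >/dev/null;python3 st.py
python3 -m inch '[{"gripper":0,"travel":[-4,1,1],"yaw":7},{"gripper":0,"travel":[-8,2,2],"yaw":14},{"gripper":0,"travel":[-12,3,3],"yaw":21},{"gripper":0,"travel":[-16,4,3],"yaw":28},{"gripper":0,"travel":[-20,5,3],"yaw":36}]' >/dev/null;python3 st.py
```

```text
t 14.1 q [-0.113  1.051  1.365  1.222  0.074  0.065] tcp [ 1.1073 -0.1022  0.3293] gap 0.0537 F [ 0.6  0.7 -0.9]
tilt 38.2 dir 0.4 jaw az 83.2 jaw z 0.098 grasp pt [ 1.0957 -0.1022  0.344 ]
t 14.52 q [-0.205  0.648  0.604  0.996  0.424 -0.453] tcp [ 0.9467 -0.062   0.358 ] gap 0.0538 F [0.1 0.1 1. ]
tilt 38.2 dir 30.0 jaw az 112.8 jaw z 0.097 grasp pt [ 0.9367 -0.0677  0.3727]
```

```bash

python3 -m inch '[{"gripper":0,"travel":[-4,0.2,0],"yaw":1},{"gripper":0,"travel":[-8,0.4,0],"yaw":1},{"gripper":0,"travel":[-12,0.6,0],"yaw":1},{"gripper":0,"travel":[-16,0.8,0],"yaw":1},{"gripper":0,"travel":[-20,1,0],"yaw":1},{"gripper":0,"travel":[-24,1.2,0],"yaw":1},{"gripper":0,"travel":[-28,1.4,-1],"yaw":1},{"gripper":0,"travel":[-32,1.6,-2],"yaw":1},{"gripper":0,"travel":[-36,1.8,-3],"yaw":1},{"gripper":0,"travel":[-40.7,2,-4],"yaw":1},{"gripper":0,"travel":[-40.7,2,-4],"yaw":1},{"gripper":0,"travel":[-40.7,2,-4],"yaw":1},{"gripper":0,"travel":[-40.7,2,-4],"yaw":1}]' >/dev/null;python3 st.py
```

```text
t 15.6 q [-0.368 -0.053 -0.485  0.684  0.506 -0.625] tcp [ 0.5428 -0.043   0.3174] gap 0.0535 F [ 0.4  1.1 -1.1]
tilt 38.2 dir 30.5 jaw az 113.4 jaw z 0.096 grasp pt [ 0.5329 -0.0489  0.3321]
```

```bash

python3 -m inch '[{"gripper":0,"travel":[-2,2,0],"yaw":7},{"gripper":0,"travel":[-3,5,-1],"yaw":7},{"gripper":0,"travel":[-3,9,-3],"yaw":7},{"gripper":0,"travel":[-2,13,-4.5],"yaw":7},{"gripper":0,"travel":[-1,16,-5],"yaw":7},{"gripper":0,"travel":[-0.8,16.6,-5],"yaw":7},{"gripper":0,"travel":[-0.8,16.6,-5],"yaw":7},{"gripper":0,"travel":[-0.8,16.6,-5],"yaw":7}]' >/dev/null;python3 st.py
python3 - <<'E'
from h import *
s=snap('scene','s5.png');t=snap('top','t5.png')
a=cv2.resize(s[180:340,380:540],(500,500),interpolation=cv2.INTER_CUBIC)
b=cv2.resize(t[170:330,150:246],(300,500),interpolation=cv2.INTER_CUBIC)
cv2.imwrite('pics/c5.png',np.hstack([a,b])[:,:,::-1])
E
```

```text
t 16.27 q [ 0.008 -0.07  -0.655  0.428  0.383 -0.381] tcp [0.536  0.1239 0.2669] gap 0.0534 F [-0.2 -0.2 -1. ]
tilt 38.1 dir 37.7 jaw az 120.6 jaw z 0.097 grasp pt [0.5269 0.1168 0.2816]
```

View pics/c5.png

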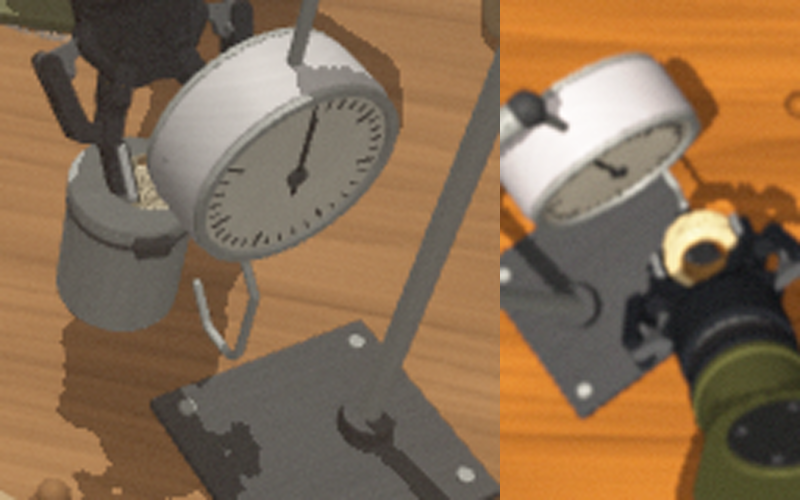

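```bash
python3 - <<'E'
from h import *
s=env.get_state();p=np.array(s['ee_pos']);R=np.array(s['tool_rot']);x=R[:,0]
c=p-.0095*x
print('ring',c,'top px',proj('top',c),'upper face',proj('top',c-.013*x))
for tip in((.5645,.1475,.2215),(.5636,.1468,.2174)):
    print('tip px',proj('scene',tip),proj('top',tip)); v=np.array(tip)-c; print('axial',v@x,'jaw',v@R[:,1],'z',v@R[:,2],v, R[:,2])
t=cv2.imread('pics/t5.png');h=cv2.cvtColor(t,cv2.COLOR_BGR2HSV)
m=cv2.inRange(h[225:270,195:240],(10,40,150),(35,150,255));k,l,st,ce=cv2.connectedComponentsWithStats(m);i=1+np.argmax(st[1:,4]);print(st[i]+[195,225,0,0,0],ce[i]+[195,225])
E
```

```text
ring [0.53111844 0.11883917 0.27437989] top px [213.88033905 247.77158174] upper face [214.79652852 250.29153871]
tip px [443.65367774 270.21015248] [208.0488672  235.32325921]
axial 0.06872218384503384 jaw 0.002646693198493316 z 0.0015201733364249778 [ 0.03338156  0.02866083 -0.05287989] [0.71197284 0.34853405 0.60960536]
tip px [443.02008009 271.11976307] [208.76284354 235.8821473 ]
axial 0.0712438316572026 jaw 0.0020999325597348215 z -0.0018639580314874435 [ 0.03248156  0.02796083 -0.05697989] [0.71197284 0.34853405 0.60960536]
[202 237  24  22 274] [212.18978102 244.92335766]
```

The top view shows the ring at (214,248), exactly where I predicted. The tip lies about 70 mm ahead along the tool axis and 3 mm off axis. I'll thread it along the axis.

```bash

python3 -m inch '[{"gripper":0,"travel":[1,0.8,-1.7],"yaw":0},{"gripper":0,"travel":[2,1.7,-3.4],"yaw":0},{"gripper":0,"travel":[2.8,2.4,-4.9],"yaw":0},{"gripper":0,"travel":[3.5,3,-6.2],"yaw":0},{"gripper":0,"travel":[3.8,3.2,-6.8],"yaw":0},{"gripper":0,"travel":[3.8,3.2,-6.8],"yaw":0},{"gripper":0,"travel":[3.8,3.2,-6.8],"yaw":0}]' >/dev/null;python3 st.py
python3 - <<'E'
from h import *
s=snap('scene','s6.png');t=snap('top','t6.png')
a=cv2.resize(s[200:320,400:520],(500,500),interpolation=cv2.INTER_CUBIC)
b=cv2.resize(t[190:290,160:220],(300,500),interpolation=cv2.INTER_CUBIC)
cv2.imwrite('pics/c6.png',np.hstack([a,b])[:,:,::-1])
E
```

```text
t 16.95 q [ 0.081  0.066 -0.727  0.196  0.343 -0.312] tcp [0.573  0.1542 0.1983] gap 0.0537 F [-0.2 -0.  -0.5]
tilt 38.1 dir 37.6 jaw az 120.4 jaw z 0.098 grasp pt [0.5638 0.1472 0.213 ]
```

View pics/c6.png

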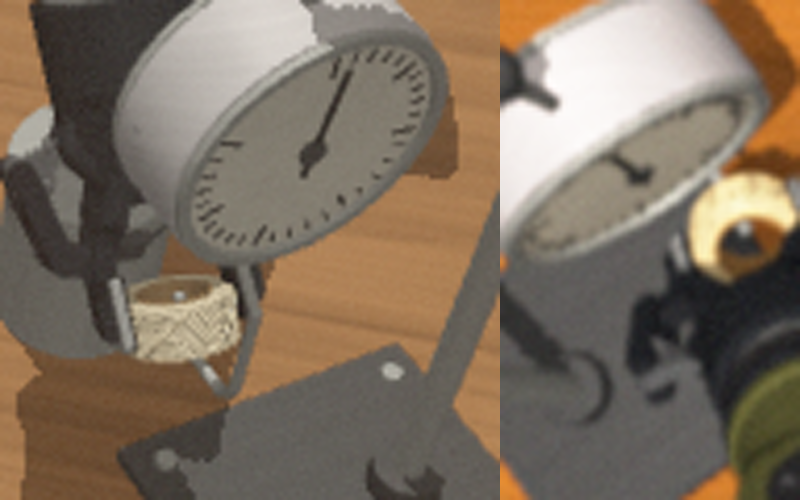

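The tip shows inside the bore in both views (crop (180,295) and (745,238)), so the ring is threaded. I'll ease it onto the flat bottom and take up some spring.

```bash

python3 -m inch '[{"gripper":0,"travel":[0.3,0.3,-0.5],"yaw":0},{"gripper":0,"travel":[0.4,0.3,-0.9],"yaw":0},{"gripper":0,"travel":[0.4,0.3,-1.3],"yaw":0},{"gripper":0,"travel":[0.4,0.3,-1.6],"yaw":0},{"gripper":0,"travel":[0.4,0.3,-2],"yaw":0},{"gripper":0,"travel":[0.4,0.3,-2],"yaw":0},{"gripper":0,"travel":[0.4,0.3,-2],"yaw":0}]' >/dev/null;python3 st.py
python3 - <<'E'
from h import *
s=snap('scene','s7.png');t=snap('top','t7.png')
a=cv2.resize(s[200:320,400:520],(500,500),interpolation=cv2.INTER_CUBIC)
b=cv2.resize(t[190:290,160:220],(300,500),interpolation=cv2.INTER_CUBIC)
cv2.imwrite('pics/c7.png',np.hstack([a,b])[:,:,::-1])
E
```

```text
t 17.63 q [ 0.089  0.1   -0.756  0.132  0.339 -0.307] tcp [0.5761 0.1583 0.1775] gap 0.0534 F [-0.2 -0.5 -0.6]
tilt 38.0 dir 37.8 jaw az 120.5 jaw z 0.099 grasp pt [0.567  0.1513 0.1922]
```

View pics/c7.png

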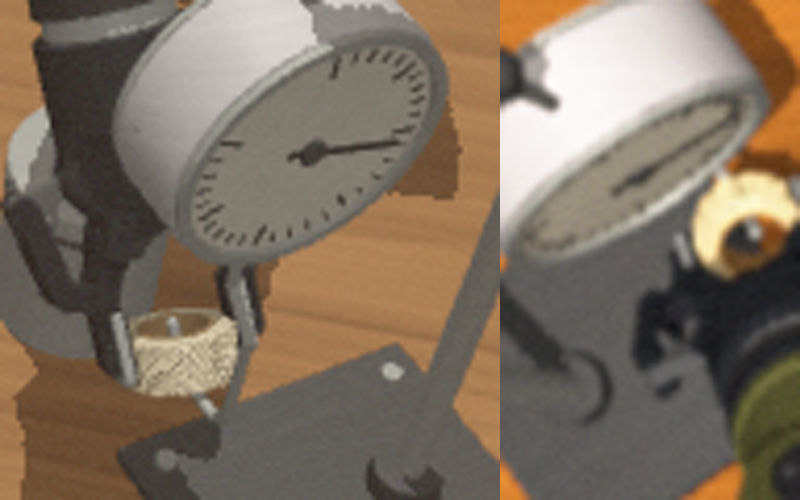

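The pointer has turned with the hook and the ring is resting on the wire. Releasing.

```bash

python3 -m inch '[{"gripper":0.9,"travel":[0,0,0],"yaw":0},{"gripper":1,"travel":[0,0,0],"yaw":0},{"gripper":1,"travel":[0,0,0],"yaw":0},{"gripper":1,"travel":[0,0,0],"yaw":0},{"gripper":1,"travel":[0,0,0],"yaw":0},{"gripper":1,"travel":[0,0,0],"yaw":0},{"gripper":1,"travel":[0,0,0],"yaw":0},{"gripper":1,"travel":[0,0,0],"yaw":0}]' >/dev/null;python3 st.py
python3 - <<'E'
from h import *
s=snap('scene','s8.png');t=snap('top','t8.png')
a=cv2.resize(s[200:320,400:520],(500,500),interpolation=cv2.INTER_CUBIC)
b=cv2.resize(t[190:290,160:220],(300,500),interpolation=cv2.INTER_CUBIC)
cv2.imwrite('pics/c8.png',np.hstack([a,b])[:,:,::-1])
E
```

```text
t 18.4 q [ 0.089  0.1   -0.756  0.132  0.339 -0.307] tcp [0.5766 0.1583 0.1781] gap 0.0857 F [-0.9 -0.1 -0.1]
tilt 38.1 dir 37.7 jaw az 120.5 jaw z 0.098 grasp pt [0.5675 0.1512 0.1928]
```

View pics/c8.png

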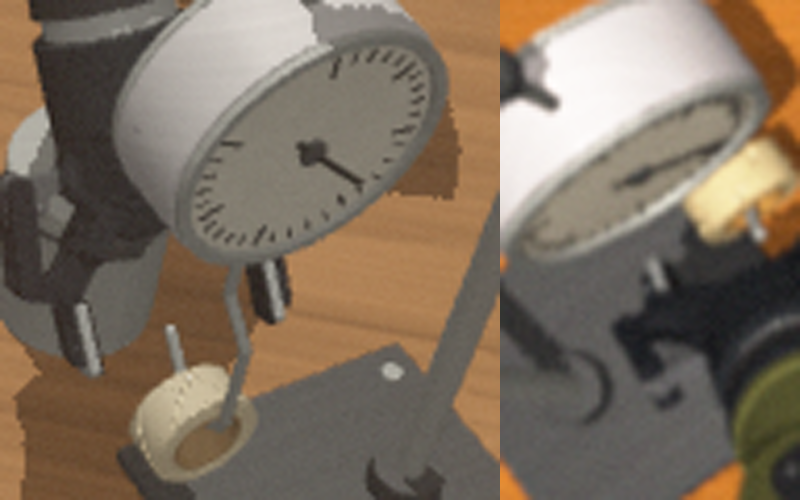

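The ring hangs on the hook by its core with the fingers clear on both sides. I'll back out along the tool axis and wait.

```bash

python3 -m inch '[{"gripper":1,"travel":[-0.7,-0.5,1.1],"yaw":0},{"gripper":1,"travel":[-1.8,-1.4,2.8],"yaw":0},{"gripper":1,"travel":[-3.3,-2.5,5.2],"yaw":0},{"gripper":1,"travel":[-5,-3.9,7.8],"yaw":0},{"gripper":1,"travel":[-7,-5.4,10],"yaw":0},{"gripper":1,"travel":[-9,-8,11],"yaw":0},{"gripper":1,"travel":[-11,-11,11],"yaw":0},{"gripper":1,"travel":[-13,-14,11],"yaw":0},{"gripper":1,"travel":[-13,-14,11],"yaw":0},{"gripper":1,"travel":[-13,-14,11],"yaw":0},{"gripper":1,"travel":[-13,-14,11],"yaw":0},{"gripper":1,"travel":[-13,-14,11],"yaw":0},{"gripper":1,"travel":[-13,-14,11],"yaw":0},{"gripper":1,"travel":[-13,-14,11],"yaw":0},{"gripper":1,"travel":[-13,-14,11],"yaw":0},{"gripper":1,"travel":[-13,-14,11],"yaw":0},{"gripper":1,"travel":[-13,-14,11],"yaw":0},{"gripper":1,"travel":[-13,-14,11],"yaw":0}]' >/dev/null
python3 -m inch '[{"gripper":1,"travel":[0,0,0],"yaw":0},{"gripper":1,"travel":[0,0,0],"yaw":0},{"gripper":1,"travel":[0,0,0],"yaw":0},{"gripper":1,"travel":[0,0,0],"yaw":0},{"gripper":1,"travel":[0,0,0],"yaw":0},{"gripper":1,"travel":[0,0,0],"yaw":0},{"gripper":1,"travel":[0,0,0],"yaw":0},{"gripper":1,"travel":[0,0,0],"yaw":0},{"gripper":1,"travel":[0,0,0],"yaw":0},{"gripper":1,"travel":[0,0,0],"yaw":0},{"gripper":1,"travel":[0,0,0],"yaw":0},{"gripper":1,"travel":[0,0,0],"yaw":0},{"gripper":1,"travel":[0,0,0],"yaw":0},{"gripper":1,"travel":[0,0,0],"yaw":0},{"gripper":1,"travel":[0,0,0],"yaw":0},{"gripper":1,"travel":[0,0,0],"yaw":0},{"gripper":1,"travel":[0,0,0],"yaw":0},{"gripper":1,"travel":[0,0,0],"yaw":0},{"gripper":1,"travel":[0,0,0],"yaw":0},{"gripper":1,"travel":[0,0,0],"yaw":0}]' >/dev/null
python3 -m inch '[{"gripper":1,"travel":[0,0,0],"yaw":0},{"gripper":1,"travel":[0,0,0],"yaw":0},{"gripper":1,"travel":[0,0,0],"yaw":0},{"gripper":1,"travel":[0,0,0],"yaw":0},{"gripper":1,"travel":[0,0,0],"yaw":0},{"gripper":1,"travel":[0,0,0],"yaw":0},{"gripper":1,"travel":[0,0,0],"yaw":0},{"gripper":1,"travel":[0,0,0],"yaw":0},{"gripper":1,"travel":[0,0,0],"yaw":0},{"gripper":1,"travel":[0,0,0],"yaw":0},{"gripper":1,"travel":[0,0,0],"yaw":0},{"gripper":1,"travel":[0,0,0],"yaw":0},{"gripper":1,"travel":[0,0,0],"yaw":0},{"gripper":1,"travel":[0,0,0],"yaw":0},{"gripper":1,"travel":[0,0,0],"yaw":0},{"gripper":1,"travel":[0,0,0],"yaw":0},{"gripper":1,"travel":[0,0,0],"yaw":0},{"gripper":1,"travel":[0,0,0],"yaw":0},{"gripper":1,"travel":[0,0,0],"yaw":0},{"gripper":1,"travel":[0,0,0],"yaw":0}]' >/dev/null
python3 st.py
cat > motion.py <<'E'
from h import *
a=snap('scene')
for i in range(6): b=snap('scene')
s0=cv2.imread('pics/s0.png')[:,:,::-1]
d=lambda p,q,w:int((cv2.absdiff(cv2.GaussianBlur(p,(5,5),0),cv2.GaussianBlur(q,(5,5),0)).max(2)[w]>25).sum())
w=np.s_[150:340,410:520];print('moving px in scale region over .3 s',d(a,b,w))
cv2.imwrite('pics/s9.png',b[:,:,::-1])
E
python3 motion.py
```

```text
t 23.33 q [-0.34  -0.195 -0.672  0.693  0.545 -0.724] tcp [0.4466 0.0183 0.2881] gap 0.0852 F [-0.4 -0.1 -0.8]
tilt 38.1 dir 37.7 jaw az 120.5 jaw z 0.098 grasp pt [0.4375 0.0112 0.3028]
moving px in scale region over .3 s 0
```

View pics/s9.png

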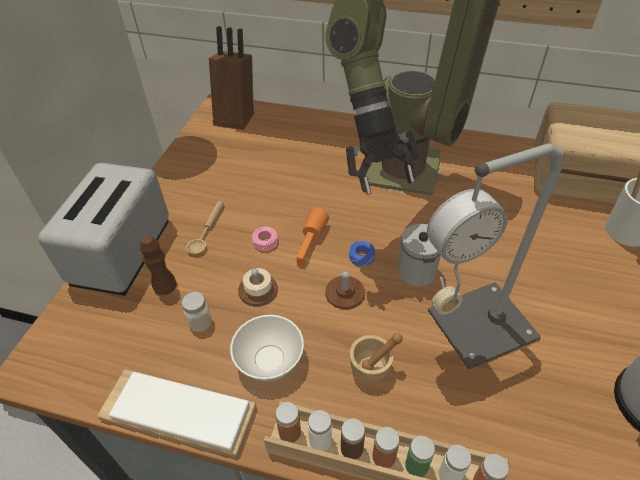

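The full roll is home at (257,285), the used roll hangs on the hook at (447,300) with nothing moving, the gripper is clear and nothing else looks moved. Handing in.

```bash
python3 -c "
from bench import env
print(env.finish_job())"
```

```text
the job is handed in; nothing more can be done
None
```

The full roll is on the formerly empty spindle, down on its seat. The part-used roll hangs by its core on the scale hook and has been let go. I handed the job in at about 23.7 s of the 54 s allowed.

- **Tilt:** the moves had no tilt command. I got 38° by pushing the arm just past its reach limit, where the tilt stays, so the roll could be threaded over the hook tip.
- **Setting it on the hook:** I lowered the roll onto the wire, drawing the hook down by roughly its weighing position before letting go. It never looked near the stop, but I did not measure its lowest point while it bobbed. The steady wrist readings I took stayed below about 7 N.
- **Last checks:** about 5 s after release, no pixels in the scale area changed over 0.3 s. The gripper was well clear, and by eye the bowl, canister, look-alike rolls and other things were where they started. No check failed.
- **Small disagreement:** two estimates of the hook tip height differed by 4 mm, within the slack of the bore.

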